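# Dock, dial open and show the ink-cupboard lock

### The job

Set the loose combination lock, still shut, fully home in the pocket of the steel dock so that it cannot turn. With it seated there, turn its dial clockwise until the locking notch clicks and the shackle springs up a little, then pull the shackle fully open while the lock stays down in the dock, and lift the lock out by its open shackle. Finish while holding it up by the shackle, open, still and upright, with its underside at least 12 cm above the table; do not let go, and leave the bottles, dish and blower alone.

Things in the scene. Friction and masses are not known exactly. Their poses are not given: they have to be found in the camera images.
- lock: loose lock standing upright on the table: aluminium block 104 (own x) x 44 (own y) x 50 mm high, about 0.45 kg in all (varies by a fifth), centre of mass at about x = +14 mm. Origin: centre of its underside; z up. On top stand a black dial (axis at x = -28 mm) and a steel square-bar shackle, an upside-down U (centre x = +28 mm). Shut, it can be carried by the shackle
- shackle_bar (a point): centre of the shackle's crossbar: x = +28 mm, y = 0 of the lock, 92.5 mm above its underside while shut; rises with the shackle. The crossbar lies along the lock's x: 36 mm long, 10 mm wide (y), 11 mm high, with a gap below it down to the block. Two legs 10 mm square, 13 mm either side along x
- shackle (a joint): how far the shackle stands out, m: 0 shut, 0.020 fully open (stop). Held shut until the dial reaches its notch; then a weak spring lifts it 5 to 7 mm. Pulling on to the stop takes under 2 N, less than the lock's weight, so the lock stays down. Hanging from the shackle, the lock's weight keeps it open; let go, it sinks back to 5 to 9 mm
- dial_fin (a point): point on the dial's axis (x = -28 mm of the lock), 72 mm above the lock's underside, in the grip fin; its x axis runs along the fin towards its white line. Dial: disc 42 mm across, face 56 mm above the lock's underside; on it an upright grip fin 38 mm long, 11 mm thick, top 84 mm above the underside, a white line on one half of its top
- dial (a joint): dial angle, rad, growing clockwise from above, stops at 0 and 1.8; starts between 0.15 and 0.85. The notch is at 1.40 (catches within 0.09, so turning clockwise it clicks near 1.31): the fin then lies along the lock's x, white line towards the index mark and shackle. Friction 0.035 N m, no spring. Once clicked, the dial is held there (between 1.31 and 1.49) and turns no further
- dock: steel block screwed to the table, 146 (own x) x 86 (own y) x 32 mm high; rectangular pocket in its top 107.5 x 47.5 mm (1.75 mm more than the lock's block each side), 22 mm deep, 3 mm chamfer. Origin: centre of its underside. A lock fully home stands 10 mm above the table, its x along the dock's x, either way round
- dock_mouth (a point): centre of the pocket's mouth, 32 mm above the table, at the top face of the dock
- ink_bottle_a: bystander: ink bottle, 34 mm across, 85 mm high, origin under its centre
- ink_bottle_b: bystander: ink bottle, 34 mm across, 75 mm high, origin under its centre
- dish: bystander: dark metal dish, 90 mm across, 24 mm high, origin under its centre
- blower: bystander: rubber air bulb with its nozzle up, 56 mm across, 85 mm high, origin under its centre

How it is judged:
On the way, in this order (a step that is already met when the one before it is completed fails the run):
1. the lock, still shut, is fully home in the dock's pocket (z of lock in the frame of dock below 0.014 m and horizontal distance between lock and dock below 0.005 m and angle between the x axis of lock and the x axis of dock, either way round below 0.08 rad and angle between lock's own z axis and vertical below 0.08 rad and value of joint shackle below 0.002 m), for 0.2 s.
2. with the lock home in the dock, the dial stands in its notch and the shackle has sprung up (z of lock in the frame of dock below 0.016 m and horizontal distance between lock and dock below 0.006 m and value of joint dial between 1.25 and 1.55 rad and value of joint shackle above 0.003 m), for 0.1 s.
3. the shackle is pulled fully open while the lock is still down in the dock (z of lock in the frame of dock below 0.022 m and horizontal distance between lock and dock below 0.01 m and value of joint shackle above 0.016 m).
At the end, for the whole second after the job is handed in: the gripper holds the lock by its shackle: underside more than 115 mm above the table, shackle more than 16 mm out, upright within 0.35 rad, slower than 0.04 m/s, the fingers bearing on it with more than 1 N and the dock not touching it (height (world z) of lock above 0.115 m and value of joint shackle above 0.016 m and angle between lock's own z axis and vertical below 0.35 rad and linear speed of lock below 0.04 m/s and contact force between the fingers and lock above 1 N and contact force between lock and dock below 0.1 N); the arm keeps its last pose, push and grip.
It fails at once if a bystander is moved by more than 25 mm (distance of any of ink_bottle_a, ink_bottle_b, dish, blower from where it was at the start of the episode above 0.025 m).
It fails at once if a bystander is knocked over (angle between any of ink_bottle_a, ink_bottle_b, blower, dish's own z axis and vertical above 0.5 rad).
It also fails if it takes over 59 s, if anything falls off the work surface, if the arm or the gripper's body presses on something with over 40 N, if the wrist force passes 120 N, or if a joint passes its speed limit or range.

### The arm

A 6-joint arm with a two-finger parallel gripper is mounted at the origin on the work surface. World frame = base frame: x ahead of the robot, y to its left, z up, the work surface at z = 0. Lengths are in m, angles in rad, forces in N, time in s.
With the tool pointing down it reaches from about 0.35 to 0.85 m from the base axis. Payload 8.1 kg.
Tool frame: the origin (TCP) lies on the front face of the gripper's body, between the roots of the fingers; the fingertips stand 84 mm ahead of it and the grasp point (between the pads) lies 65 mm ahead of it; x points along the fingers, y is the direction in which the jaws open and shut, and the axes are right-handed (so a half turn about x gives the same grasp; the last joint's range is limited). The gripper opens to 93 mm and grips with 3 to 60 N. Pads are 15 mm wide; open, the fingers measure 128 mm over their backs; the gripper's body (75 mm by 188 mm) begins 65 mm behind the grasp point.
Start: joints at [1.162, 0.13, 1.488, -0, 1.523, -0.085], TCP at [0.191, 0.569, 0.303] pointing down, gripper open.
Joint ranges: [-2.96, 2.96], [-0.89, 2.26], [0.02, 2.5], [-1.34, 4.48], [0, 2.73], [-2.66, 2.66]. Speed limits (rad/s): [2.39, 2.39, 2.79, 3.14, 3.14, 3.14].

### API

Orientations are given as a rotation vector (axis times angle).
In Python, from plant import telemetry, read_camera, camera_params, robot gives the robot as it stands.
- The arm moves only by the tool step_arm, never from a script. Its argument "commands" is a list of rows, each an object with "xyz": the shift along the tool's x, y, z in mm, a list of three; "turn": the turn, a rotation vector about the tool's x, y, z in rad, a list of three; "grip": the finger opening in mm, from 0 to 93. In form: [{"xyz": [dx, dy, dz], "turn": [ax, ay, az], "grip": grip}, ...]. A call has 1 to 12 rows; each row is the pose to reach, as a shift and turn from the pose commanded when the call began, along the tool's axes at that moment; what a row does not reach only later rows make up. A row lasts 1/8 s, in which the tool goes at most 62.5 mm and 10.7 degrees, less where a joint would pass 70% of its speed; a pose out of reach is approached as far as the arm can. A call with a gripper value outside its range is refused whole. The fingers move at their own pace and stop on an object; "force" is the grip in N (left out, the last holds). Time passes only in rows, so rows that repeat a pose let the fingers close. It gives the time, the measured TCP pose, the force and the opening at its end, in the units of the state.
- telemetry.read_state(): the state, without advancing time (a new reading comes with each control period).
- read_camera(name): name is "side" or "top"; returns the picture (400x640x3 uint8, red, green, blue); there is no depth.
- camera_params(name): a dict with "mtx" (3x3 intrinsics, pixels), "rvec" (rotation vector, rad) and "tvec" (3), from world to camera coordinates, as OpenCV has them. Camera axes: x right, y down, z forward; pixel columns grow to the right and rows downward; lengths in m; the calibration is good to about 2 mm. A picture is of the moment at which its call begins. camera_params takes no time and is no camera call.
- robot.close_job(): hands the job in, once; it reports no verdict.
The state is a dict: "t": time; "q": joint angles; "dq": joint speeds; "joint_torque": joint torques, N m; "tool_pos": TCP position; "orientation": TCP orientation; "force": force on the tool from outside, world axes, zero at the start; "wrist_torque": the same for the moment, N m; "opening": finger opening in m.
Only numpy, scipy, OpenCV 4.12 (cv2) and the standard library are available. Lean on these libraries where they do the work, as an engineer would, in place of code of your own. Each camera call takes 0.05 s, during which the arm holds its last target. There are 200 camera calls.

## Working session

There is one attempt and no reset: what is moved stays moved. The work goes in short steps, Python scripts to look and compute and a tool call to move; the robot and the scene stay as the last step left them, time stands still between calls to the robot, and variables do not carry over. Pictures are saved under pics/ and viewed, about 8 in all and at most 12, crops included, and the job is handed in when it is done.

Besides the shell and the picture viewer there is one more tool, called as name([rows], argument=value, ...), one row to a line, values as JSON. step_arm: Moves the arm, as the interface text tells. Its arguments: {"type":"object","properties":{"commands":{"type":"array"},"force":{"type":"number"}},"required":["commands"]}

```bash
mkdir -p pics; ls; python3 - <<'E'
from plant import telemetry, read_camera, camera_params
import cv2,numpy as np
for n in("top","side"):
    im=read_camera(n); cv2.imwrite(f"pics/{n}0.png",im[:,:,::-1])
    p=camera_params(n); R=cv2.Rodrigues(np.array(p["rvec"],float))[0]
    print(n,np.array(p["mtx"]).round(1).tolist(),"C",(-R.T@np.array(p["tvec"])).round(3),"fwd",R[2].round(3))
s=telemetry.read_state();print(s)
E
```

```text
pics
top [[407.0, 0.0, 312.4], [0.0, 407.0, 201.1], [0.0, 0.0, 1.0]] C [0.473 0.008 0.904] fwd [ 0.122 -0.007 -0.992]
side [[474.7, 0.0, 330.2], [0.0, 474.7, 196.3], [0.0, 0.0, 1.0]] C [ 0.344 -0.597  0.876] fwd [ 0.218  0.596 -0.773]
{'t': 0.1, 'q': array([ 1.16155042e+00,  1.31077045e-01,  1.48913133e+00, -8.74123953e-07,
        1.52299563e+00, -8.53989369e-02]), 'dq': array([-0.00048273, -0.00305587, -0.00050352,  0.00078523,  0.00210787,
        0.00213849]), 'joint_torque': array([ 9.70500514e-04, -5.61346900e+01, -4.93092871e+01,  7.71202636e-02,
        2.93617754e-02, -6.00202657e-05]), 'tool_pos': array([0.19076472, 0.56848786, 0.30181881]), 'orientation': array([ 0.25292982,  1.55620776, -0.25539319]), 'force': array([-0.37819917, -0.33022678,  0.36963595]), 'wrist_torque': array([-0.05928884, -0.01808781,  0.04255302]), 'opening': 0.09289562342226006}
```

View pics/top0.png

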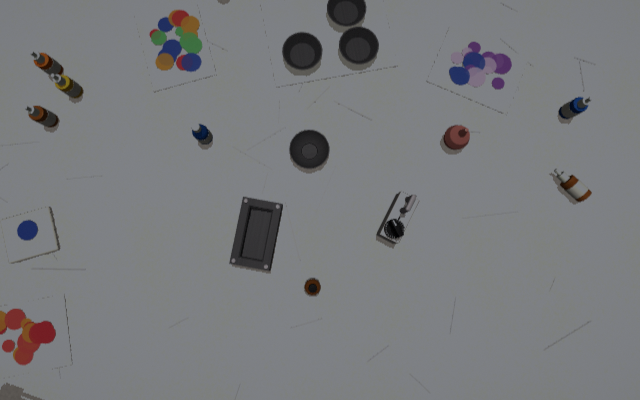

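View pics/side0.png

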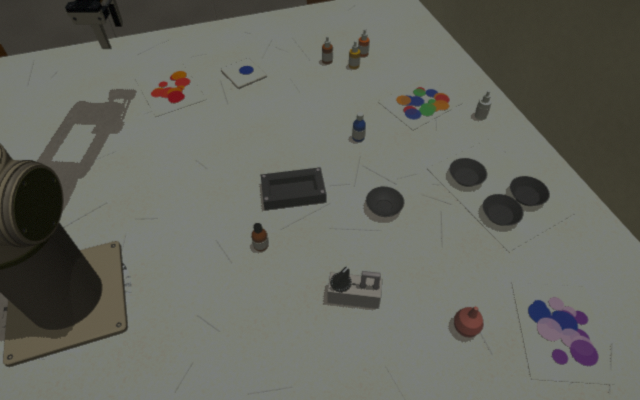

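The top view shows the dock at about (257,234), with the lock at (398,217): dial near (394,228), shackle towards the upper right. The side view has the dock at (293,188) and the lock at (355,288). Next I'll enlarge both.

```bash
cat > h.py <<'E'
import cv2,numpy as np
from plant import telemetry, read_camera, camera_params
from scipy.spatial.transform import Rotation as Ro
def cam(n):
    p=camera_params(n); R=cv2.Rodrigues(np.array(p["rvec"],float))[0]
    return np.array(p["mtx"],float),R,np.array(p["tvec"],float).ravel()
def ray(n,uv):
    K,R,t=cam(n); d=R.T@np.linalg.inv(K)@np.array([uv[0],uv[1],1.]); return -R.T@t,d/np.linalg.norm(d)
def onz(n,uv,z):
    C,d=ray(n,uv); return C+d*(z-C[2])/d[2]
def tri(uvt,uvs):
    A=np.zeros((3,3));b=np.zeros(3);L=[ray("top",uvt),ray("side",uvs)]
    for C,d in L: M=np.eye(3)-np.outer(d,d);A+=M;b+=M@C
    X=np.linalg.solve(A,b); return X,[np.linalg.norm(np.cross(X-C,d)) for C,d in L]
def proj(n,X):
    K,R,t=cam(n); return cv2.projectPoints(np.array(X,float).reshape(-1,3),cv2.Rodrigues(R)[0],t,K,None)[0][:,0]
def crop(n,u,v,w,h,k,im):
    c=im[v:v+h,u:u+w,::-1].copy(); c=cv2.resize(c,None,fx=k,fy=k,interpolation=cv2.INTER_CUBIC)
    return np.clip(c.astype(float)*1.6,0,255).astype(np.uint8)
E
python3 - <<'E'
from h import *
t=cv2.imread("pics/top0.png")[:,:,::-1];s=cv2.imread("pics/side0.png")[:,:,::-1]
a=np.hstack([crop("top",370,185,60,65,6,t),crop("side",320,260,70,65,6,s)])
b=np.hstack([crop("top",222,190,70,90,3,t),crop("side",250,160,90,90,3,s)])
b=cv2.copyMakeBorder(b,0,0,0,a.shape[1]-b.shape[1],cv2.BORDER_CONSTANT) if 0 else b
a=cv2.resize(a,(780,390)); 
cv2.imwrite("pics/z.png",a)
b=cv2.resize(b,None,fx=1.6,fy=1.6)
cv2.imwrite("pics/zd.png",b); print(a.shape,b.shape)
E
```

```text
(390, 780, 3) (432, 768, 3)
```

View pics/z.png

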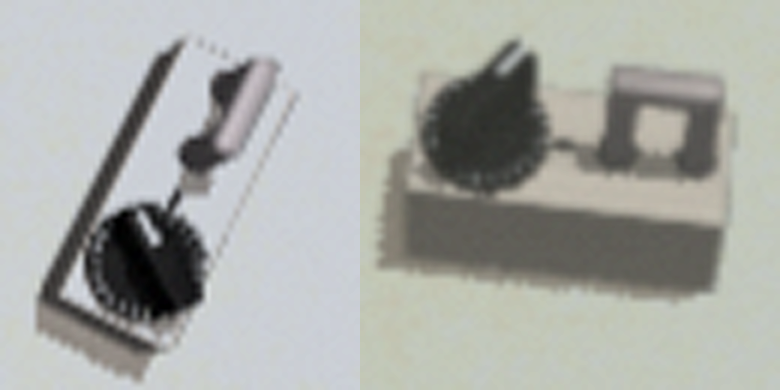

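View pics/zd.png

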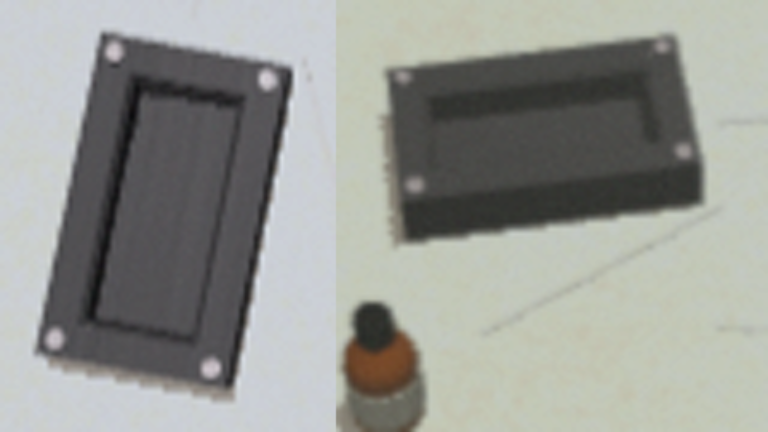

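The left panel shows the lock's top face corners, the crossbar at about (248,106), and the dial's white line pointing up-left. The right panel shows the four dock screws clearly. I'll triangulate these points.

```bash
python3 - <<'E'
from h import *
def T(x,y,k,u,v): return ((x+.5)/k-.5+u,(y+.5)/k-.5+v)
zt=lambda p:T(*p,6,370,185); zs=lambda p:T(p[0]-360,p[1],6,320,260)
dt=lambda p:T(*p,4.8,222,190); ds=lambda p:T(p[0]-336,p[1],4.8,250,160)
def go(nm,L,a,b):
    P=[]
    for p,q in L:
        X,e=tri(a(p),b(q));P.append(X);print(nm,(X*1000).round(1),(np.array(e)*1000).round(1))
    return np.array(P)
D=go("screw",[((114,51),(662,47)),((268,78),(684,150)),((211,368),(415,184)),((55,338),(402,77))],dt,ds)
D2=np.array([onz("top",dt(p),.032) for p in [(114,51),(268,78),(211,368),(55,338)]])
print("dock",D.mean(0),D2.mean(0))
for Q in(D,D2):
    v=Q[0]+Q[1]-Q[2]-Q[3];w=Q[0]+Q[3]-Q[1]-Q[2];print("yaw",np.degrees([np.arctan2(v[1],v[0]),np.arctan2(-w[0],w[1])]),np.linalg.norm(v)/2,np.linalg.norm(w)/2)
L=go("lockcorner",[((185,38),(735,112)),((298,95),(725,222)),((170,350),(405,192)),((50,300),(425,75))],zt,zs)
L2=np.array([onz("top",zt(p),.05) for p in [(185,38),(298,95),(170,350),(50,300)]])
print("lock",L.mean(0),L2.mean(0))
for Q in(L,L2):
    v=Q[0]+Q[1]-Q[2]-Q[3];w=Q[0]+Q[3]-Q[1]-Q[2];print("yaw",np.degrees([np.arctan2(v[1],v[0]),np.arctan2(-w[0],w[1])]),np.linalg.norm(v)/2,np.linalg.norm(w)/2)
B=go("bar",[((248,106),(668,86)),((267,62),(722,90)),((227,150),(614,83))],zt,zs)
W=go("white",[((137,208),(519,45)),((157,243),(497,75))],zt,zs)
v=W[0]-W[1];print("white dir",np.degrees(np.arctan2(v[1],v[0])))
a,b=[onz("top",zt(p),.084) for p in((137,208),(157,243))];v=a-b;print(np.degrees(np.arctan2(v[1],v[0])),a,b)
for n,p in(("top",(312,287)),("top",(202,133)),("top",(456,137)),("top",(309,149))):print(onz(n,p,.07 if p[0]!=309 else .02)[:2].round(3))
s=telemetry.read_state();print(Ro.from_rotvec(s["orientation"]).as_matrix().round(3))
E
```

```text
screw [580.8 146.6  28.9] [0.6 0.6]
screw [569.1  76.8  31.3] [0.4 0.4]
screw [440.4  98.8  30.7] [0.8 0.8]
screw [452.  168.3  29.7] [0.3 0.3]
dock [0.51056448 0.12261828 0.0301477 ] [0.50996983 0.12244994 0.032     ]
yaw [-9.62113996 -9.51339852] 0.13051914535252604 0.07063145208207418
yaw [-9.64209985 -9.55587488] 0.1302279940706343 0.07022763005163316
lockcorner [ 604.8 -186.7   43.6] [1.5 1.5]
lockcorner [ 584.2 -225.2   49.1] [1.4 1.4]
lockcorner [ 492.7 -179.5   44.5] [0.2 0.2]
lockcorner [ 511.8 -138.5   41.2] [2.3 2.3]
lock [ 0.54837054 -0.18244162  0.04459412] [ 0.5466274  -0.18100626  0.05      ]
yaw [-26.98761485 -26.54918411] 0.10353022505790466 0.044661838477466506
yaw [-27.30998273 -24.14865403] 0.10324094362452965 0.04465430409426562
bar [ 573.6 -196.    93.5] [0.6 0.6]
bar [ 588.9 -202.8   93.4] [0.9 0.9]
bar [ 558.6 -189.    92.4] [0.3 0.3]
white [ 538.7 -160.6   81.7] [0.6 0.6]
white [ 527.8 -167.7   80.2] [0.2 0.2]
white dir 33.1807612513454
29.48943919615428 [ 0.53905054 -0.16023759  0.084     ] [ 0.52734716 -0.1668562   0.084     ]
[0.401 0.   ]
[0.716 0.236]
[ 0.716 -0.299]
[0.698 0.011]
[[-0.001  0.318  0.948]
 [-0.001  0.948 -0.318]
 [-1.    -0.002 -0.   ]]
```

```bash
cat >> h.py <<'E'
def plan(g,yaw):
    "g: grasp point world m, yaw deg of tool (jaws across body of that yaw) -> xyz mm, turn"
    s=telemetry.read_state(); R=Ro.from_rotvec(s["orientation"]).as_matrix()
    c,n=np.cos(np.radians(yaw)),np.sin(np.radians(yaw))
    T=np.array([[0,-n,c],[0,c,n],[-1,0,0]]).astype(float)
    # x down, y=(-sin,cos), z=(cos,sin)
    tcp=np.array(g)+[0,0,.065]
    print("t",round(s["t"],2),"xyz",(R.T@(tcp-s["tool_pos"])*1000).round(1),"turn",Ro.from_matrix(R.T@T).as_rotvec().round(3),"tcp",(s["tool_pos"]*1000).round(1),"F",s["force"].round(2),"open",round(s["opening"]*1000,1),"q6",s["q"][5].round(2))
E
python3 - <<'E'
from h import *
plan([.573,-.196,.15],-26)
E
```

```text
t 0.1 xyz [  87.7 -603.   605.7] turn [ 0.13  -0.     0.002] tcp [190.8 568.5 301.8] F [-0.38 -0.33  0.37] open 92.9 q6 -0.09
```

step_arm([
  {"xyz": [88, -603, 606], "turn": [0.13, 0, 0.002], "grip": 50},
  {"xyz": [88, -603, 606], "turn": [0.13, 0, 0.002], "grip": 50},
  {"xyz": [88, -603, 606], "turn": [0.13, 0, 0.002], "grip": 50},
  {"xyz": [88, -603, 606], "turn": [0.13, 0, 0.002], "grip": 50},
  {"xyz": [88, -603, 606], "turn": [0.13, 0, 0.002], "grip": 50},
  {"xyz": [88, -603, 606], "turn": [0.13, 0, 0.002], "grip": 50},
  {"xyz": [88, -603, 606], "turn": [0.13, 0, 0.002], "grip": 50},
  {"xyz": [88, -603, 606], "turn": [0.13, 0, 0.002], "grip": 50},
  {"xyz": [88, -603, 606], "turn": [0.13, 0, 0.002], "grip": 50},
  {"xyz": [88, -603, 606], "turn": [0.13, 0, 0.002], "grip": 50},
  {"xyz": [88, -603, 606], "turn": [0.13, 0, 0.002], "grip": 50},
  {"xyz": [88, -603, 606], "turn": [0.13, 0, 0.002], "grip": 50},
])

```text
t: 1.6
tool_pos: [0.5252, -0.1004, 0.2254]
orientation: [0.358, 1.541, -0.354]
force: [1.3, 0.4, -0.0]
opening: 0.0499
```

```bash
python3 - <<'E'
from h import *
plan([.573,-.196,.15],-26)
E
```

```text
t 1.6 xyz [ 10.3 -65.   84.9] turn [-0.    -0.    -0.002] tcp [ 525.2 -100.4  225.4] F [ 1.26  0.43 -0.03] open 49.9 q6 -1.4
```

step_arm([
  {"xyz": [10, -65, 85], "turn": [0, 0, 0], "grip": 50},
  {"xyz": [10, -65, 85], "turn": [0, 0, 0], "grip": 50},
  {"xyz": [10, -65, 85], "turn": [0, 0, 0], "grip": 50},
  {"xyz": [10, -65, 85], "turn": [0, 0, 0], "grip": 50},
])

```text
t: 2.1
tool_pos: [0.5723, -0.1936, 0.2151]
orientation: [0.358, 1.542, -0.354]
force: [0.4, 0.2, -0.5]
opening: 0.0499
```

```bash
python3 - <<'E'
from h import *
plan([.573,-.196,.0925],-26)
t=read_camera("top");s=read_camera("side")
g=[.573,-.196,.0925]
print(proj("top",g),proj("side",g))
a=np.hstack([crop("top",350,165,100,100,4,t),crop("side",310,210,100,100,4,s)])
cv2.imwrite("pics/c1.png",a)
E
```

```text
t 2.1 xyz [57.6 -2.   1.8] turn [-0.    -0.002 -0.002] tcp [ 572.3 -193.6  215.1] F [ 0.37  0.23 -0.47] open 49.9 q6 -1.53
[[410.8548951  202.34009246]] [[370.23515862 274.34662629]]
```

View pics/c1.png

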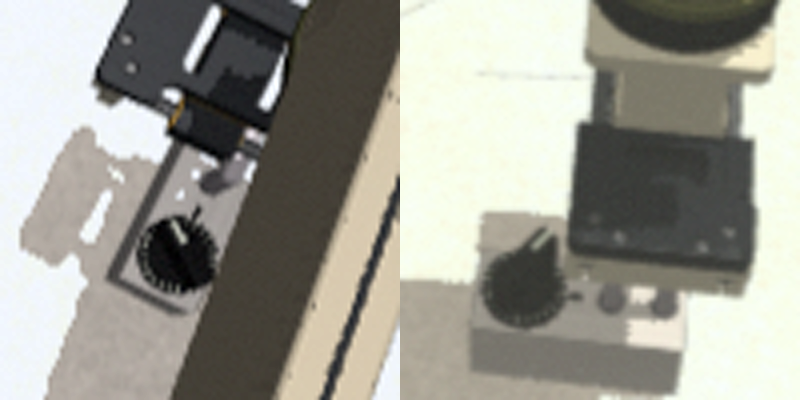

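The gripper is over the shackle: in the side view the shackle legs are at (612,300) and (665,300), directly under the gripper. Its body hides the crossbar. I'll descend and close with a light grip, then firm up.

step_arm([
  {"xyz": [25, -2, 2], "turn": [0, 0, 0], "grip": 50},
  {"xyz": [42, -2, 2], "turn": [0, 0, 0], "grip": 50},
  {"xyz": [57, -2, 2], "turn": [0, 0, 0], "grip": 50},
  {"xyz": [57, -2, 2], "turn": [0, 0, 0], "grip": 50},
  {"xyz": [57, -2, 2], "turn": [0, 0, 0], "grip": 20},
  {"xyz": [57, -2, 2], "turn": [0, 0, 0], "grip": 5},
  {"xyz": [57, -2, 2], "turn": [0, 0, 0], "grip": 0},
  {"xyz": [57, -2, 2], "turn": [0, 0, 0], "grip": 0},
  {"xyz": [57, -2, 2], "turn": [0, 0, 0], "grip": 0},
  {"xyz": [57, -2, 2], "turn": [0, 0, 0], "grip": 0},
], force=8)

```text
t: 3.45
tool_pos: [0.5739, -0.1964, 0.159]
orientation: [0.358, 1.541, -0.354]
force: [1.1, 2.1, 0.6]
opening: 0.0099
```

step_arm([
  {"xyz": [0, 0, 0], "turn": [0, 0, 0], "grip": 0},
  {"xyz": [0, 0, 0], "turn": [0, 0, 0], "grip": 0},
  {"xyz": [-15, 0, 0], "turn": [0, 0, 0], "grip": 0},
  {"xyz": [-40, 0, 0], "turn": [0, 0, 0], "grip": 0},
  {"xyz": [-60, 0, 0], "turn": [0, 0, 0], "grip": 0},
  {"xyz": [-60, 0, 0], "turn": [0, 0, 0], "grip": 0},
], force=55)

```text
t: 4.2
tool_pos: [0.5747, -0.1973, 0.2215]
orientation: [0.356, 1.537, -0.355]
force: [0.5, -1.6, -3.9]
opening: 0.0096
```

```bash
python3 - <<'E'
from h import *
yaw=-9.6;c,n=np.cos(np.radians(yaw)),np.sin(np.radians(yaw))
plan([.510+.028*c,.1225+.028*n,.16],yaw)
t=read_camera("top");s=read_camera("side")
a=np.hstack([crop("top",350,165,100,100,4,t),crop("side",300,190,100,100,4,s)])
cv2.imwrite("pics/c2.png",a)
E
```

```text
t 4.2 xyz [  -3.7  267.  -171.5] turn [-0.286  0.004 -0.001] tcp [ 574.7 -197.3  221.5] F [ 0.5  -1.58 -3.86] open 9.6 q6 -1.53
```

View pics/c2.png

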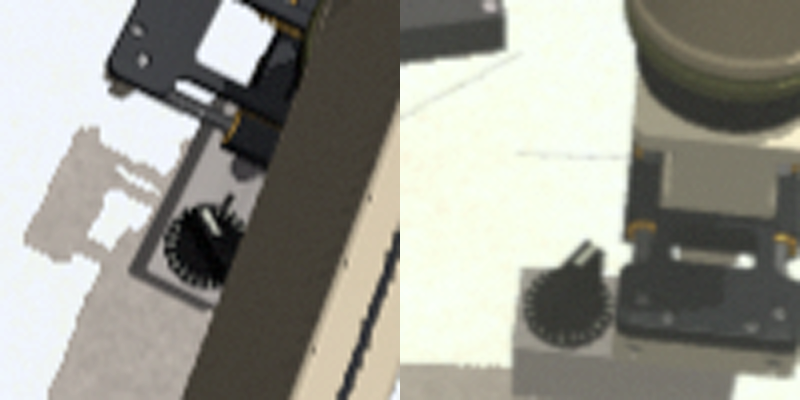

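The lock is lifted and level, and it is held by the crossbar (opening 9.6 mm, −3.9 N). I'll carry it over the dock.

step_arm([
  {"xyz": [0, 27, -17], "turn": [-0.03, 0, 0], "grip": 0},
  {"xyz": [0, 67, -43], "turn": [-0.07, 0, 0], "grip": 0},
  {"xyz": [0, 110, -70], "turn": [-0.12, 0, 0], "grip": 0},
  {"xyz": [0, 155, -99], "turn": [-0.16, 0, 0], "grip": 0},
  {"xyz": [0, 200, -128], "turn": [-0.21, 0, 0], "grip": 0},
  {"xyz": [0, 240, -154], "turn": [-0.25, 0, 0], "grip": 0},
  {"xyz": [0, 260, -167], "turn": [-0.275, 0, 0], "grip": 0},
  {"xyz": [0, 267, -171], "turn": [-0.286, 0.0, 0], "grip": 0},
  {"xyz": [0, 267, -171], "turn": [-0.286, 0.0, 0], "grip": 0},
  {"xyz": [0, 267, -171], "turn": [-0.286, 0.0, 0], "grip": 0},
])

```text
t: 5.55
tool_pos: [0.5371, 0.1172, 0.219]
orientation: [0.134, 1.567, -0.132]
force: [0.3, -0.6, -3.7]
opening: 0.0092
```

```bash
python3 - <<'E'
from h import *
yaw=-9.6;c,n=np.cos(np.radians(yaw)),np.sin(np.radians(yaw))
plan([.510+.028*c,.1225+.028*n,.1025],yaw)
t=read_camera("top");s=read_camera("side")
cv2.imwrite("pics/t3.png",t[:,:,::-1]);cv2.imwrite("pics/s3.png",s[:,:,::-1])
a=np.hstack([crop("top",215,180,100,100,4,t),crop("side",240,110,100,100,4,s)])
cv2.imwrite("pics/c3.png",a)
E
```

```text
t 5.55 xyz [51.5  0.7  0.4] turn [-0.002  0.    -0.001] tcp [537.1 117.2 219. ] F [ 0.32 -0.55 -3.69] open 9.2 q6 -1.28
```

View pics/c3.png

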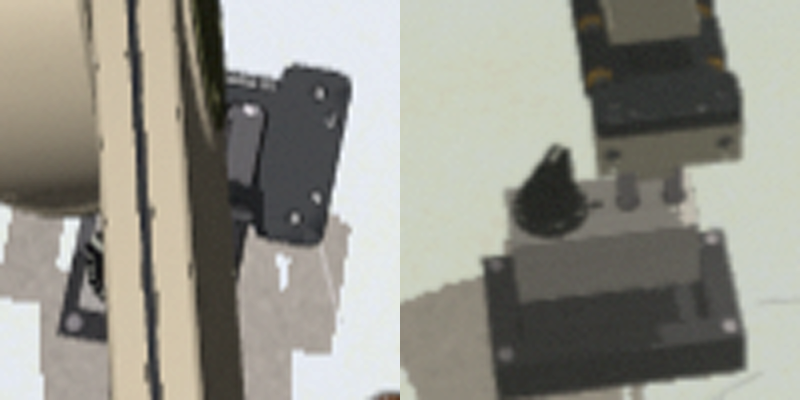

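In the side view the lock sits above the pocket, near its place, with its front bottom edge running from (518,303) to (700,283). I'll compare that with the projection expected if it is well centred.

```bash
python3 - <<'E'
from h import *
s=cv2.imread("pics/s3.png")[:,:,::-1]; t=cv2.imread("pics/t3.png")[:,:,::-1]
yaw=-9.6;c,n=np.cos(np.radians(yaw)),np.sin(np.radians(yaw))
g=np.array([.5371,.1172]);ctr=g-.028*np.array([c,n])
def W(x,y,z): return [ctr[0]+x*c-y*n,ctr[1]+x*n+y*c,z]
z0=.060
P=[W(-.052,-.022,z0),W(.052,-.022,z0),W(.052,-.022,z0+.05),W(-.052,-.022,z0+.05),W(-.052,.022,z0+.05),W(.052,.022,z0+.05)]
k=8;o=(255,140)
a=crop("side",*o,90,75,k,s)
q=(proj("side",P)-o+.5)*k-.5
for p in q: cv2.drawMarker(a,tuple(int(v) for v in p),(0,0,255),0,14,1)
dy=-9.6;D=np.array([.510,.1225])
e=[[D[0]+x*c-y*n,D[1]+x*n+y*c,.032] for x,y in((-.073,-.043),(.073,-.043),(-.065,.035),(.065,-.035),(-.065,-.035))]
for p in (proj("side",e)-o+.5)*k-.5: cv2.drawMarker(a,tuple(int(v) for v in p),(0,200,0),1,14,1)
cv2.imwrite("pics/c4.png",a);print(a.shape)
E
```

```text
(600, 720, 3)
```

View pics/c4.png

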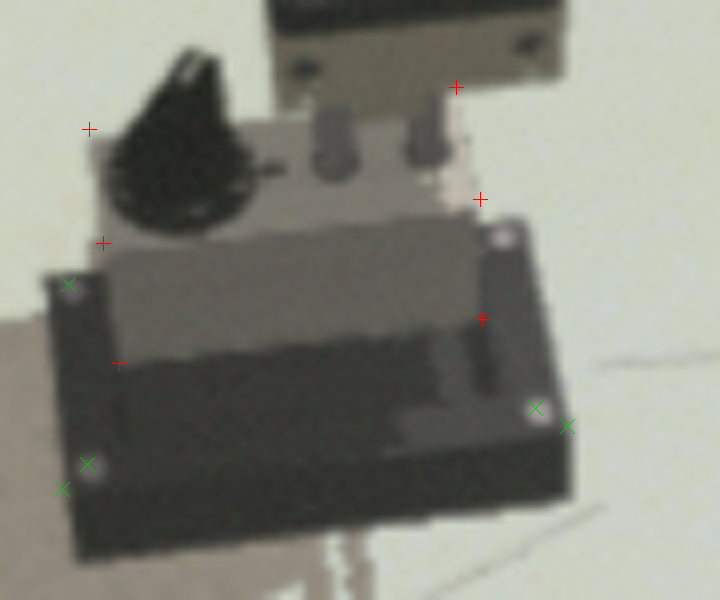

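The lock sits about 2 mm towards −x of the assumed pose relative to the dock screws (markers against corners), and it is otherwise level. I'll correct by +2 mm and go down while watching the force.

step_arm([
  {"xyz": [10, 0.5, 2.5], "turn": [0, 0, 0], "grip": 0},
  {"xyz": [20, 0.5, 2.5], "turn": [0, 0, 0], "grip": 0},
  {"xyz": [25, 0.5, 2.5], "turn": [0, 0, 0], "grip": 0},
  {"xyz": [29, 0.5, 2.5], "turn": [0, 0, 0], "grip": 0},
  {"xyz": [32, 0.5, 2.5], "turn": [0, 0, 0], "grip": 0},
  {"xyz": [34, 0.5, 2.5], "turn": [0, 0, 0], "grip": 0},
])

```text
t: 6.4
tool_pos: [0.5397, 0.1184, 0.1854]
orientation: [0.133, 1.566, -0.13]
force: [-0.1, -0.2, -3.6]
opening: 0.0097
```

step_arm([
  {"xyz": [3, 0, 0], "turn": [0, 0, 0], "grip": 0},
  {"xyz": [6, 0, 0], "turn": [0, 0, 0], "grip": 0},
  {"xyz": [9, 0, 0], "turn": [0, 0, 0], "grip": 0},
  {"xyz": [12, 0, 0], "turn": [0, 0, 0], "grip": 0},
  {"xyz": [14, 0, 0], "turn": [0, 0, 0], "grip": 0},
  {"xyz": [14, 0, 0], "turn": [0, 0, 0], "grip": 0},
])

```text
t: 7.15
tool_pos: [0.5395, 0.1184, 0.1711]
orientation: [0.133, 1.567, -0.13]
force: [0.1, 1.0, -4.0]
opening: 0.0094
```

step_arm([
  {"xyz": [1, 0, 0], "turn": [0, 0, 0], "grip": 0},
  {"xyz": [2, 0, 0], "turn": [0, 0, 0], "grip": 0},
  {"xyz": [2.5, 0, 0], "turn": [0, 0, 0], "grip": 0},
  {"xyz": [2.5, 0, 0], "turn": [0, 0, 0], "grip": 0},
])

```text
t: 7.65
tool_pos: [0.5398, 0.1185, 0.1692]
orientation: [0.133, 1.566, -0.13]
force: [0.2, 0.5, -1.4]
opening: 0.0095
```

Contact at the expected height. Next I'll press 1 mm, release and rise.

step_arm([
  {"xyz": [1, 0, 0], "turn": [0, 0, 0], "grip": 0},
  {"xyz": [1, 0, 0], "turn": [0, 0, 0], "grip": 0},
  {"xyz": [0, 0, 0], "turn": [0, 0, 0], "grip": 30},
  {"xyz": [0, 0, 0], "turn": [0, 0, 0], "grip": 30},
  {"xyz": [0, 0, 0], "turn": [0, 0, 0], "grip": 30},
  {"xyz": [-15, 0, 0], "turn": [0, 0, 0], "grip": 30},
  {"xyz": [-35, 0, 0], "turn": [0, 0, 0], "grip": 30},
  {"xyz": [-50, 0, 0], "turn": [0, 0, 0], "grip": 30},
  {"xyz": [-50, 0, 0], "turn": [0, 0, 0], "grip": 30},
])

```text
t: 8.78
tool_pos: [0.5408, 0.1185, 0.2216]
orientation: [0.134, 1.562, -0.129]
force: [-0.1, -0.3, -0.3]
opening: 0.0299
```

```bash
python3 - <<'E'
from h import *
plan([.4824,.1272,.13],47.5)
t=read_camera("top");s=read_camera("side")
cv2.imwrite("pics/t5.png",t[:,:,::-1]);cv2.imwrite("pics/s5.png",s[:,:,::-1])
yaw=-9.6;c,n=np.cos(np.radians(yaw)),np.sin(np.radians(yaw));ctr=[.510,.1225]
def W(x,y,z): return [ctr[0]+x*c-y*n,ctr[1]+x*n+y*c,z]
k=7;o=(250,145)
a=crop("side",*o,95,75,k,s)
q=(proj("side",[W(-.052,-.022,.06),W(.052,-.022,.06),W(-.052,.022,.06),W(.052,.022,.06),W(-.028,0,.094)])-o+.5)*k-.5
for p in q: cv2.drawMarker(a,tuple(int(v) for v in p),(0,0,255),0,14,1)
cv2.imwrite("pics/c6.png",a)
E
```

```text
t 8.78 xyz [ 26.3  -1.3 -59.2] turn [-0.997  0.006 -0.001] tcp [540.8 118.5 221.6] F [-0.05 -0.27 -0.32] open 29.9 q6 -1.28
```

View pics/c6.png

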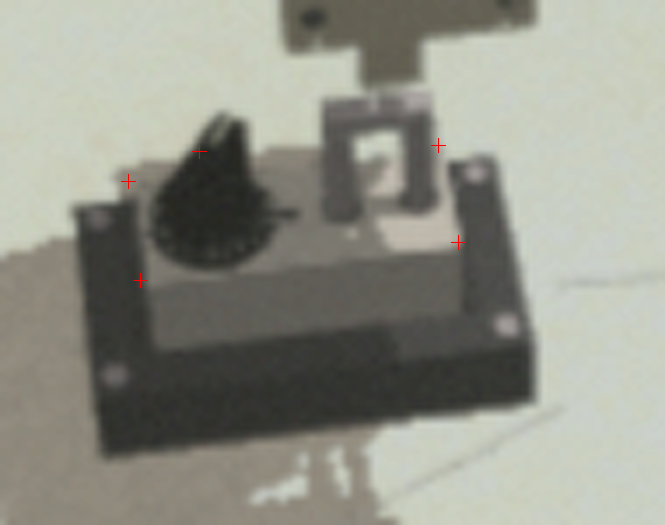

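The lock is seated: its top edge matches the prediction for 10 mm height, and the fin points as expected. Moving over the fin and turning to align.

step_arm([
  {"xyz": [0, -1.3, -20], "turn": [-0.17, 0, 0], "grip": 30},
  {"xyz": [0, -1.3, -40], "turn": [-0.34, 0, 0], "grip": 30},
  {"xyz": [0, -1.3, -59], "turn": [-0.51, 0, 0], "grip": 30},
  {"xyz": [0, -1.3, -59], "turn": [-0.68, 0, 0], "grip": 30},
  {"xyz": [0, -1.3, -59], "turn": [-0.85, 0, 0], "grip": 30},
  {"xyz": [0, -1.3, -59], "turn": [-0.997, 0.006, 0], "grip": 30},
  {"xyz": [0, -1.3, -59], "turn": [-0.997, 0.006, 0], "grip": 30},
  {"xyz": [10, -1.3, -59], "turn": [-0.997, 0.006, 0], "grip": 30},
  {"xyz": [20, -1.3, -59], "turn": [-0.997, 0.006, 0], "grip": 30},
  {"xyz": [20, -1.3, -59], "turn": [-0.997, 0.006, 0], "grip": 30},
])

```text
t: 10.12
tool_pos: [0.4802, 0.1268, 0.1971]
orientation: [-0.646, 1.479, 0.65]
force: [-0.1, 1.4, -0.3]
opening: 0.0301
```

```bash
python3 - <<'E'
from h import *
plan([.4824,.1272,.088],47.5)
s=read_camera("side");t=read_camera("top")
k=6;cv2.imwrite("pics/c7.png",np.hstack([crop("side",245,135,65,75,k,s),crop("top",220,190,65,75,k,t)]))
E
```

```text
t 10.12 xyz [44.1 -1.6  2. ] turn [-0.001 -0.005 -0.005] tcp [480.2 126.8 197.1] F [-0.11  1.37 -0.25] open 30.1 q6 -2.24
```

View pics/c7.png

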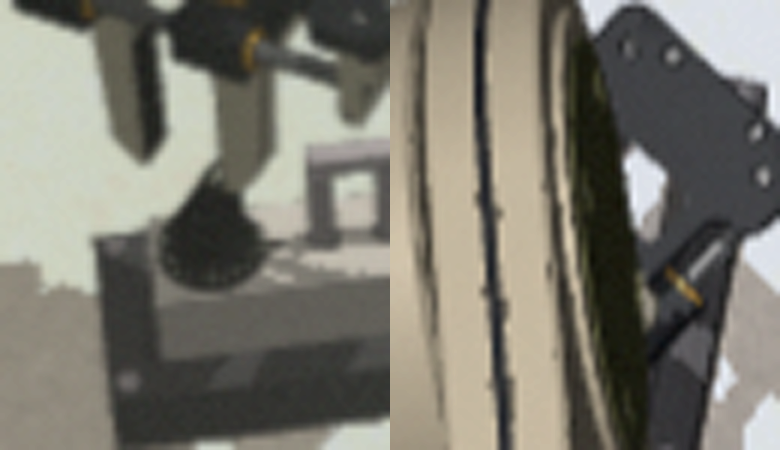

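The fingers straddle the fin in line with it, clear of the shackle. I'll descend and close softly.

step_arm([
  {"xyz": [15, -1.6, 2], "turn": [0, -0.005, -0.005], "grip": 30},
  {"xyz": [28, -1.6, 2], "turn": [0, -0.005, -0.005], "grip": 30},
  {"xyz": [38, -1.6, 2], "turn": [0, -0.005, -0.005], "grip": 30},
  {"xyz": [44, -1.6, 2], "turn": [0, -0.005, -0.005], "grip": 30},
  {"xyz": [44, -1.6, 2], "turn": [0, -0.005, -0.005], "grip": 30},
  {"xyz": [44, -1.6, 2], "turn": [0, -0.005, -0.005], "grip": 14},
  {"xyz": [44, -1.6, 2], "turn": [0, -0.005, -0.005], "grip": 6},
  {"xyz": [44, -1.6, 2], "turn": [0, -0.005, -0.005], "grip": 6},
  {"xyz": [44, -1.6, 2], "turn": [0, -0.005, -0.005], "grip": 6},
], force=10)

```text
t: 11.35
tool_pos: [0.4833, 0.1277, 0.1552]
orientation: [-0.648, 1.47, 0.648]
force: [-4.8, 1.9, 6.4]
opening: 0.0111
```

step_arm([
  {"xyz": [-2, 0, 0], "turn": [0.0, 0, 0], "grip": 6},
  {"xyz": [-2, 0, 0], "turn": [0.1, 0, 0], "grip": 6},
  {"xyz": [-2, 0, 0], "turn": [0.22, 0, 0], "grip": 6},
  {"xyz": [-2, 0, 0], "turn": [0.34, 0, 0], "grip": 6},
  {"xyz": [-2, 0, 0], "turn": [0.46, 0, 0], "grip": 6},
  {"xyz": [-2, 0, 0], "turn": [0.58, 0, 0], "grip": 6},
  {"xyz": [-2, 0, 0], "turn": [0.7, 0, 0], "grip": 6},
  {"xyz": [-2, 0, 0], "turn": [0.8, 0, 0], "grip": 6},
  {"xyz": [-2, 0, 0], "turn": [0.85, 0, 0], "grip": 6},
  {"xyz": [-2, 0, 0], "turn": [0.85, 0, 0], "grip": 6},
])

```text
t: 12.6
tool_pos: [0.4833, 0.1271, 0.1563]
orientation: [0.016, 1.569, -0.016]
force: [-0.1, -0.9, -3.2]
opening: 0.0108
```

```bash
python3 - <<'E'
from h import *
plan([.4824,.1272,.09],-9.6);print(telemetry.read_state()["wrist_torque"])
s=read_camera("side");cv2.imwrite("pics/s8.png",s[:,:,::-1])
E
```

```text
t 12.6 xyz [ 1.3  0.1 -0.9] turn [ 0.147  0.002 -0.   ] tcp [483.3 127.1 156.3] F [-0.12 -0.9  -3.19] open 10.8 q6 -1.4
[-0.0318174   0.09994333 -0.02837829]
```

step_arm([
  {"xyz": [0.8, 0, 0], "turn": [0.04, 0, 0], "grip": 6},
  {"xyz": [0.8, 0, 0], "turn": [0.08, 0, 0], "grip": 6},
  {"xyz": [0.8, 0, 0], "turn": [0.11, 0, 0], "grip": 6},
  {"xyz": [0.8, 0, 0], "turn": [0.13, 0, 0], "grip": 6},
  {"xyz": [0.8, 0, 0], "turn": [0.13, 0, 0], "grip": 6},
])

```text
t: 13.28
tool_pos: [0.4835, 0.1273, 0.156]
orientation: [0.118, 1.565, -0.118]
force: [-1.7, 0.5, -0.7]
opening: 0.0106
```

```bash
python3 - <<'E'
from h import *
plan([.4824,.1272,.09],-9.6);print(telemetry.read_state()["wrist_torque"])
s=read_camera("side");cv2.imwrite("pics/s9.png",s[:,:,::-1])
s8=cv2.imread("pics/s8.png")[:,:,::-1];s5=cv2.imread("pics/s5.png")[:,:,::-1]
# shackle region vertical profile, via template shift
for nm,a,b in(("5-8",s5,s8),("8-9",s8,s),("5-9",s5,s)):
    for lab,(u,v,w,h) in dict(bar=(294,156,20,12),front=(272,184,44,16)).items():
        r=cv2.matchTemplate(b[v-8:v+h+8,u-8:u+w+8],a[v:v+h,u:u+w],cv2.TM_CCOEFF_NORMED)
        print(nm,lab,np.array(cv2.minMaxLoc(r)[3])-8,r.max().round(2))
k=5;cv2.imwrite("pics/c9.png",np.hstack([crop("side",250,145,75,75,k,s5),crop("side",250,145,75,75,k,s)]))
E
```

```text
t 13.28 xyz [ 1.  -0.3 -1.1] turn [ 0.017  0.002 -0.001] tcp [483.5 127.3 156. ] F [-1.72  0.5  -0.71] open 10.6 q6 -1.27
[0.07822369 0.29537145 0.01825411]
5-8 bar [-8 -4] 0.42
5-8 front [0 0] 0.93
8-9 bar [-6 -4] 0.8
8-9 front [0 0] 0.99
5-9 bar [ 1 -1] 0.41
5-9 front [0 0] 0.93
```

View pics/c9.png

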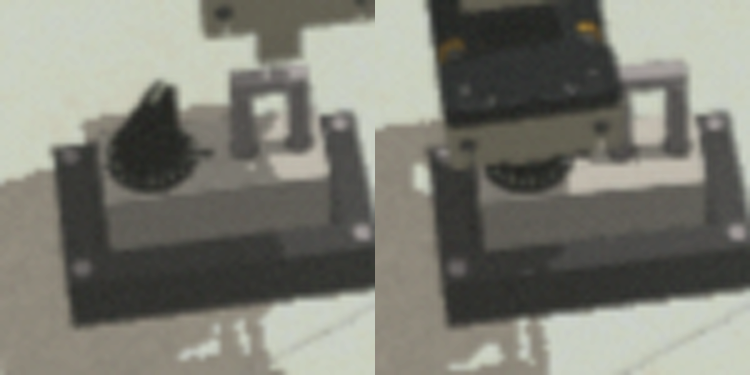

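The last view shows the fin turned and the shackle perhaps slightly higher. I'll measure the vertical profiles of the right leg and crossbar numerically.

```bash
python3 - <<'E'
from h import *
for f in("s5","s8","s9"):
    g=cv2.cvtColor(cv2.imread(f"pics/{f}.png"),cv2.COLOR_BGR2GRAY)
    print(f)
    for u in(304,307,310): print(u,g[154:180,u].tolist())
yaw=-9.6;c,n=np.cos(np.radians(yaw)),np.sin(np.radians(yaw))
for e in(0,.006): print(proj("side",[[.510+.041*c+.005*n,.1225+.041*n-.005*c,.108+e],[.510+.041*c+.005*n,.1225+.041*n-.005*c,.097+e]]).round(1).tolist())
E
```

```text
s5
304 [60, 59, 66, 80, 82, 71, 70, 64, 56, 80, 122, 127, 119, 94, 83, 91, 98, 111, 106, 80, 75, 85, 107, 108, 92, 87]
307 [59, 61, 72, 96, 95, 82, 76, 68, 58, 66, 78, 83, 90, 87, 88, 89, 91, 93, 69, 52, 58, 82, 112, 117, 115, 115]
310 [101, 100, 103, 119, 105, 102, 87, 63, 56, 54, 54, 54, 53, 53, 52, 53, 53, 53, 52, 51, 53, 77, 111, 116, 115, 115]
s8
304 [127, 125, 123, 116, 93, 76, 70, 62, 55, 62, 67, 84, 96, 100, 93, 90, 91, 101, 112, 104, 79, 75, 87, 111, 116, 116]
307 [129, 127, 128, 126, 120, 104, 102, 91, 64, 64, 87, 110, 112, 111, 107, 105, 105, 104, 97, 77, 63, 68, 86, 113, 116, 116]
310 [127, 128, 127, 124, 110, 105, 101, 86, 63, 54, 52, 51, 53, 52, 51, 53, 52, 53, 53, 52, 50, 51, 75, 111, 117, 115]
s9
304 [126, 127, 122, 109, 102, 100, 86, 59, 65, 97, 124, 129, 128, 124, 116, 117, 118, 119, 116, 107, 78, 75, 85, 112, 117, 116]
307 [127, 127, 122, 104, 101, 99, 81, 59, 74, 107, 112, 112, 112, 110, 107, 104, 105, 107, 98, 79, 62, 69, 86, 112, 116, 116]
310 [127, 127, 121, 103, 101, 94, 74, 62, 62, 54, 53, 54, 52, 53, 53, 53, 53, 53, 52, 53, 51, 50, 73, 112, 115, 116]
[[308.7, 159.9], [308.8, 163.3]]
[[308.6, 158.0], [308.8, 161.5]]
```

Between s8 and s9 the crossbar rose about 1.8 px (≈6 mm) while the block stayed put, so the notch has clicked. Release, rise, and go over the shackle.

step_arm([
  {"xyz": [0, 0, 0], "turn": [0, 0, 0], "grip": 30},
  {"xyz": [0, 0, 0], "turn": [0, 0, 0], "grip": 30},
  {"xyz": [0, 0, 0], "turn": [0, 0, 0], "grip": 30},
  {"xyz": [-20, 0, 0], "turn": [0, 0, 0], "grip": 30},
  {"xyz": [-45, 0, 0], "turn": [0, 0, 0], "grip": 30},
  {"xyz": [-62, 0, 0], "turn": [0, 0, 0], "grip": 30},
  {"xyz": [-65, 0, 10], "turn": [0.01, 0, 0], "grip": 30},
  {"xyz": [-65, 0, 35], "turn": [0.017, 0, 0], "grip": 30},
  {"xyz": [-65, 0, 55], "turn": [0.017, 0, 0], "grip": 30},
  {"xyz": [-65, 0, 55], "turn": [0.017, 0, 0], "grip": 30},
])

```text
t: 14.58
tool_pos: [0.5385, 0.1186, 0.22]
orientation: [0.133, 1.566, -0.132]
force: [-0.3, -1.1, -0.5]
opening: 0.0301
```

```bash
python3 - <<'E'
from h import *
plan([.5382,.118,.1085],-9.6)
s=read_camera("side");cv2.imwrite("pics/s10.png",s[:,:,::-1])
g=cv2.cvtColor(s,cv2.COLOR_RGB2GRAY)
for u in(304,307,310): print(u,g[150:180,u].tolist())
E
```

```text
t 14.57 xyz [46.5 -0.7 -0.2] turn [-0.001  0.001 -0.   ] tcp [538.5 118.6 220. ] F [-0.26 -1.12 -0.55] open 30.1 q6 -1.28
304 [61, 59, 59, 58, 60, 59, 57, 59, 70, 69, 65, 56, 66, 98, 125, 128, 127, 121, 101, 93, 98, 115, 115, 105, 80, 75, 85, 110, 113, 107]
307 [60, 61, 61, 60, 59, 60, 62, 76, 93, 83, 76, 60, 66, 90, 94, 95, 97, 107, 104, 102, 103, 102, 96, 75, 55, 57, 83, 111, 116, 115]
310 [87, 121, 124, 124, 124, 123, 118, 107, 101, 92, 72, 62, 60, 55, 53, 52, 52, 52, 53, 53, 54, 51, 51, 52, 50, 51, 74, 111, 115, 116]
```

step_arm([
  {"xyz": [15, -0.7, 0], "turn": [0, 0, 0], "grip": 30},
  {"xyz": [30, -0.7, 0], "turn": [0, 0, 0], "grip": 30},
  {"xyz": [42, -0.7, 0], "turn": [0, 0, 0], "grip": 30},
  {"xyz": [46.5, -0.7, 0], "turn": [0, 0, 0], "grip": 30},
  {"xyz": [46.5, -0.7, 0], "turn": [0, 0, 0], "grip": 30},
  {"xyz": [46.5, -0.7, 0], "turn": [0, 0, 0], "grip": 14},
  {"xyz": [46.5, -0.7, 0], "turn": [0, 0, 0], "grip": 5},
  {"xyz": [46.5, -0.7, 0], "turn": [0, 0, 0], "grip": 0},
  {"xyz": [46.5, -0.7, 0], "turn": [0, 0, 0], "grip": 0},
  {"xyz": [46.5, -0.7, 0], "turn": [0, 0, 0], "grip": 0},
], force=12)

```text
t: 15.88
tool_pos: [0.538, 0.1183, 0.1749]
orientation: [0.132, 1.564, -0.131]
force: [1.8, -0.6, -0.2]
opening: 0.0095
```

step_arm([
  {"xyz": [0, 0, 0], "turn": [0, 0, 0], "grip": 0},
  {"xyz": [0, 0, 0], "turn": [0, 0, 0], "grip": 0},
  {"xyz": [-2, 0, 0], "turn": [0, 0, 0], "grip": 0},
  {"xyz": [-4, 0, 0], "turn": [0, 0, 0], "grip": 0},
  {"xyz": [-6, 0, 0], "turn": [0, 0, 0], "grip": 0},
  {"xyz": [-8, 0, 0], "turn": [0, 0, 0], "grip": 0},
  {"xyz": [-10, 0, 0], "turn": [0, 0, 0], "grip": 0},
  {"xyz": [-11, 0, 0], "turn": [0, 0, 0], "grip": 0},
  {"xyz": [-11, 0, 0], "turn": [0, 0, 0], "grip": 0},
], force=55)

```text
t: 17.0
tool_pos: [0.5377, 0.1184, 0.1857]
orientation: [0.132, 1.565, -0.131]
force: [0.8, -0.5, -1.1]
opening: 0.0093
```

step_arm([
  {"xyz": [-1, 0, 0], "turn": [0, 0, 0], "grip": 0},
  {"xyz": [-2, 0, 0], "turn": [0, 0, 0], "grip": 0},
  {"xyz": [-3, 0, 0], "turn": [0, 0, 0], "grip": 0},
  {"xyz": [-3, 0, 0], "turn": [0, 0, 0], "grip": 0},
])

```text
t: 17.5
tool_pos: [0.5376, 0.1184, 0.1887]
orientation: [0.132, 1.565, -0.131]
force: [1.1, -0.9, -0.8]
opening: 0.0093
```

```bash
python3 - <<'E'
from h import *
plan([.5382,.118,.25],-9.6)
s=read_camera("side");cv2.imwrite("pics/s11.png",s[:,:,::-1])
b=cv2.imread("pics/s10.png",0);g=cv2.cvtColor(s,cv2.COLOR_RGB2GRAY)
for u in (280,290,310,312): print(u,b[170:205,u].tolist(),"\n   ",g[170:205,u].tolist())
E
```

```text
t 17.5 xyz [-126.3   -0.2    0.9] turn [-0.     0.002 -0.001] tcp [537.6 118.4 188.7] F [ 1.05 -0.89 -0.77] open 9.3 q6 -1.28
280 [25, 26, 27, 25, 25, 27, 25, 23, 27, 27, 27, 30, 30, 39, 58, 57, 57, 58, 57, 58, 57, 58, 58, 54, 43, 35, 34, 36, 34, 35, 31, 31, 32, 30, 32] 
    [26, 23, 24, 25, 25, 24, 25, 25, 27, 27, 29, 31, 30, 47, 71, 59, 59, 59, 58, 58, 58, 58, 59, 56, 44, 37, 37, 35, 34, 34, 32, 31, 29, 32, 32]
290 [75, 76, 75, 74, 69, 51, 47, 69, 73, 75, 76, 76, 76, 74, 59, 57, 57, 58, 57, 58, 58, 57, 54, 38, 35, 35, 36, 34, 34, 32, 31, 32, 32, 30, 29] 
    [75, 76, 76, 75, 68, 46, 51, 71, 73, 76, 76, 75, 77, 73, 60, 58, 59, 58, 57, 57, 59, 58, 55, 40, 36, 36, 35, 35, 33, 32, 31, 31, 31, 33, 31]
310 [54, 51, 51, 52, 50, 50, 74, 110, 115, 115, 114, 101, 64, 59, 58, 58, 59, 59, 60, 55, 51, 47, 48, 47, 48, 44, 37, 31, 32, 33, 33, 34, 33, 38, 72] 
    [54, 52, 52, 53, 51, 70, 110, 116, 115, 114, 105, 72, 60, 58, 58, 59, 58, 59, 60, 58, 51, 49, 49, 48, 48, 46, 36, 33, 33, 33, 33, 33, 33, 37, 73]
312 [90, 84, 79, 66, 67, 77, 107, 114, 115, 115, 113, 98, 63, 58, 59, 58, 58, 58, 59, 57, 52, 49, 48, 50, 47, 43, 36, 32, 34, 33, 32, 34, 34, 42, 78] 
    [98, 91, 85, 76, 78, 92, 112, 116, 115, 116, 104, 65, 59, 60, 59, 59, 58, 59, 59, 58, 52, 49, 49, 46, 47, 43, 34, 32, 32, 33, 32, 33, 33, 42, 78]
```

step_arm([
  {"xyz": [-1, 0, 0], "turn": [0, 0, 0], "grip": 0},
  {"xyz": [-2, 0, 0], "turn": [0, 0, 0], "grip": 0},
  {"xyz": [-3, 0, 0], "turn": [0, 0, 0], "grip": 0},
  {"xyz": [-4, 0, 0], "turn": [0, 0, 0], "grip": 0},
  {"xyz": [-4, 0, 0], "turn": [0, 0, 0], "grip": 0},
])

```text
t: 18.18
tool_pos: [0.5376, 0.1184, 0.1926]
orientation: [0.132, 1.565, -0.131]
force: [0.3, -0.2, -4.5]
opening: 0.0097
```

Full weight is on the shackle, so it has reached its stop with the lock only a few mm up. Lifting.

step_arm([
  {"xyz": [-3, 0, 0], "turn": [0, 0, 0], "grip": 0},
  {"xyz": [-8, 0, 0], "turn": [0, 0, 0], "grip": 0},
  {"xyz": [-18, 0, 0], "turn": [0, 0, 0], "grip": 0},
  {"xyz": [-33, 0, 0], "turn": [0, 0, 0], "grip": 0},
  {"xyz": [-50, 0, 0], "turn": [0, 0, 0], "grip": 0},
  {"xyz": [-70, 0, 0], "turn": [0, 0, 0], "grip": 0},
  {"xyz": [-90, 0, 0], "turn": [0, 0, 0], "grip": 0},
  {"xyz": [-108, 0, 0], "turn": [0, 0, 0], "grip": 0},
  {"xyz": [-122, 0, 0], "turn": [0, 0, 0], "grip": 0},
  {"xyz": [-130, 0, 0], "turn": [0, 0, 0], "grip": 0},
  {"xyz": [-130, 0, 0], "turn": [0, 0, 0], "grip": 0},
  {"xyz": [-130, 0, 0], "turn": [0, 0, 0], "grip": 0},
])

```text
t: 19.68
tool_pos: [0.5371, 0.1183, 0.3217]
orientation: [0.132, 1.566, -0.132]
force: [-0.3, 1.0, -3.8]
opening: 0.0094
```

```bash
python3 - <<'E'
from h import *
plan([.5382,.118,.25],-9.6)
t=read_camera("top");s=read_camera("side")
k=4;cv2.imwrite("pics/c12.png",np.hstack([crop("side",240,90,100,120,k,s),crop("top",205,170,100,120,k,t)]))
E
```

```text
t 19.68 xyz [ 6.7 -0.1  1.2] turn [-0.     0.001 -0.   ] tcp [537.1 118.3 321.7] F [-0.27  1.01 -3.82] open 9.4 q6 -1.28
```

View pics/c12.png

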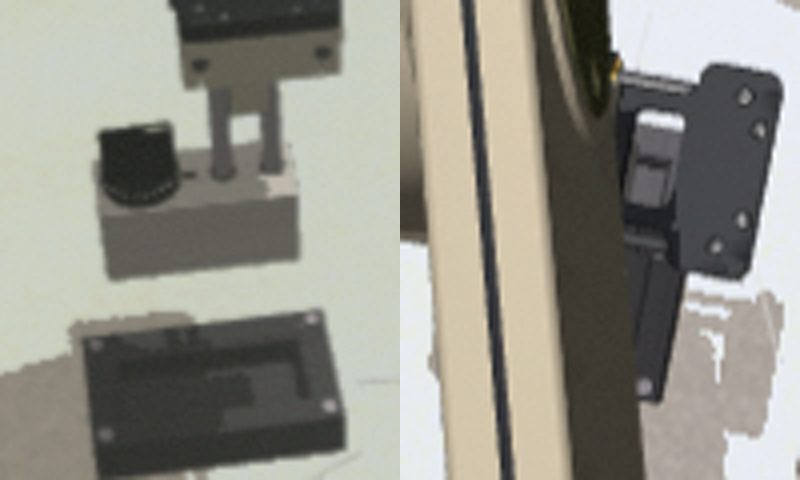

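The lock hangs level and clear of the dock, with long bare legs at (220,130) and (270,130) in the side view, and the fin lies along the block. Handing in.

step_arm([
  {"xyz": [0, 0, 0], "turn": [0, 0, 0], "grip": 0},
  {"xyz": [0, 0, 0], "turn": [0, 0, 0], "grip": 0},
  {"xyz": [0, 0, 0], "turn": [0, 0, 0], "grip": 0},
  {"xyz": [0, 0, 0], "turn": [0, 0, 0], "grip": 0},
])

```text
t: 20.27
tool_pos: [0.5374, 0.1184, 0.3226]
orientation: [0.132, 1.564, -0.131]
force: [-0.8, -0.9, -4.8]
opening: 0.0094
```

```bash
python3 - <<'E'
from plant import robot, telemetry
s=telemetry.read_state();print(s["t"],s["tool_pos"],s["force"],s["opening"],abs(s["dq"]).max())
print(robot.close_job())
E
```

```text
20.275 [0.53735865 0.11835632 0.32263152] [-0.77794944 -0.85774091 -4.75959853] 0.009443359733011554 0.002608213176568766
the job is handed in; nothing more can be done
None
```

I set the shut lock home in the dock and turned the dial clockwise about 1 rad until it clicked. I then pulled the shackle open with the lock still down in the dock and lifted the lock out by the shackle. The job was handed in at about 20.3 s, and no verdict was reported.

**Last checks:**
- **Hold:** the gripper had the shackle at 9.4 mm opening, with about 4.8 N of weight on the wrist and the arm still.
- **Height:** the underside is about 14 cm above the table, worked out from the tool height, not measured directly.
- **View:** the last picture shows the lock level, open and clear of the dock.

**What was less certain:**
- **Click:** I judged it from the crossbar rising about 1.8 px (roughly 6 mm).
- **Shackle opening:** I took the stop as reached when the full weight came onto the gripper, with the lock an estimated 2 to 4 mm up in the dock. One end of the lock may have risen slightly during the pull.
- **Gripping the fin:** the wrist showed about 6 N upward, so I backed off 2 mm before turning.
- **Carrying:** the lock hung about 2 mm off along its length, which I corrected before lowering it.
- **Bystanders:** I kept the path clear of the bottles, dish and blower but did not re-measure them at the end.

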